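# Swipe the lids of a cuvette strip shut

### The arm

A 6-joint arm with a two-finger parallel gripper is mounted at the origin on a cart in front of the work surface, level with it; the furniture and walls round the work are solid. World frame = base frame: x ahead of the robot, y to its left, z up, the work surface at z = 0. Lengths are in m, angles in rad, forces in N, time in s.
With the tool pointing down it reaches from about 0.25 to 0.775 m from the base axis. Payload 4 kg.
Tool frame: the origin (TCP) lies between the finger pads, 19 mm behind the fingertips; this is the grasp point; z points along the fingers, y is the line along which they close (so a half turn about z gives the same grasp; the last joint's range is limited). The gripper opens to 94 mm and grips with 3 to 60 N. Pads are 16 mm wide; open, the fingers measure 119 mm over their backs; the gripper's body (75 mm by 177 mm) begins 78 mm behind the grasp point.
Start: joints at [1.045, 0.087, 1.371, -0, 1.684, -0.103], TCP at [0.226, 0.502, 0.224] pointing down, gripper open.
Joint ranges: [-3.1, 3.1], [-0.76, 2.03], [0.27, 2.55], [-1.08, 4.22], [0.17, 2.65], [-2.57, 2.57]. Speed limits (rad/s): [2.79, 2.79, 3.14, 3.14, 3.14, 3.14].

### API

Orientations are given as [roll, pitch, yaw] about the fixed x, y, z axes, in that order (R = Rz(yaw) Ry(pitch) Rx(roll)).
In Python, from bench import robot gives the robot as it stands.
- The arm moves only by the tool play_rows, never from a script. Its arguments are lists of equal length, an entry for each row: "translation": the shift along the tool's x, y, z scaled (see below), a list of three; "twist": the turn, a rotation vector about the tool's x, y, z scaled (see below), a list of three; "gripper": the opening, from -1 (shut) to 1 (fully open). A call has 1 to 8 rows; each row shifts and turns the commanded pose from where the row before left it, along the tool's axes as they then stand; what a row does not reach is not made up. The controller multiplies each number of a shift by 0.04 m and each number of a turn by 0.1 rad. A row lasts 1/10 s, in which the tool goes at most 50 mm and 8.59 degrees, less where a joint would pass 70% of its speed; a pose out of reach is approached as far as the arm can. A call with a number of a shift or a turn outside -1 to 1 is refused whole. A call with a gripper value outside its range is refused whole. The fingers move at their own pace and stop on an object; the grip force is fixed at half the most. Time passes only in rows, so rows that do not move let the fingers close. It gives the time, the measured TCP pose, the force, the opening and the grip force at its end, in the units of the state.
- robot.get_obs(): the state, without advancing time (a new reading comes with each control period).
- robot.snapshot(name): name is "side" or "top"; returns the picture (384x512x3 uint8, red, green, blue); there is no depth.
- robot.camera_model(name): a dict with "camera_matrix" (3x3 intrinsics, pixels), "rvec" (rotation vector, rad) and "tvec" (3), from world to camera coordinates, as OpenCV has them. Camera axes: x right, y down, z forward; pixel columns grow to the right and rows downward; lengths in m; the calibration is good to about 2 mm. A picture is of the moment at which its call begins. camera_model takes no time and is no camera call.
- robot.close_job(): hands the job in; it is judged then, once.
Trained networks look in the newest picture that a camera, given by its name, has taken for a name from the list of things; names that differ only in an ending like _2 or _b are one class to them, and where a whole thing is asked for, a point or a joint stands for the part that bears it (a point fixed in the world has none). Each returns a list of dicts, best first, with "score" (0 to 1); they miss things now and then, are a little off and sometimes report something else, mostly with a low value. They report only what shows in the picture. A call takes as long as a camera call.
- robot.recognise(name, camera): "centre" ([x, y, z] in m, in world coordinates, good to about 4 mm: the middle of the surface that is visible of it).
- robot.spot_point(name, camera): "centre" ([x, y, z] in m, in world coordinates, good to about 4 mm: a listed point, or the origin of a listed thing).
The state is a dict: "time": time; "joint_positions": joint angles; "qvel": joint speeds; "joint_torque": joint torques, N m; "tool_pos": TCP position; "ee_rot": TCP orientation; "wrist_force": force on the tool from outside, world axes, zero at the start; "wrist_torque": the same for the moment, N m; "width": finger opening in m; "finger_force": force on a finger pad.
Only numpy, scipy, OpenCV 4.12 (cv2) and the standard library are available. Lean on these libraries where they do the work, as an engineer would, in place of code of your own. Each camera call takes 0.05 s, during which the arm holds its last target. There are 200 camera calls.

### The job

Shut all five lids of the blue curved cuvette strip in one light stroke: set the fingertips down on its red dot, run them along the arc of the row so that they stroke each lid shut in turn, and lift off only when they have reached the middle of the black square at the other end. Press gently and grasp nothing; leave the white strip's lids standing open and the things around undisturbed.

Things in the scene. Friction and masses are not known exactly. Their poses are not given: they have to be found in the camera images.
- blue: blue curved cuvette strip, 220 x 48 x 33 mm, fixed, any yaw. Origin: underside, middle of the arc, z up. The row follows an arc of radius 180 mm round x=-166 mm, y=0, anticlockwise from above, from the red-dot pad (31 deg before the x axis, -y end) to the black-square pad (31 deg after); lids 10 deg apart. Its top is sprung: from 2-4 N on it sinks 1 mm per 3 N, up to 4 mm, and returns
- white: the white cuvette strip: same shape, frame and lids as the blue one, in white; its lids must stay open
- blue_start (a point): centre of the top of the 28 mm long landing pad with the red dot, where the row of the blue strip begins; 33 mm above the table, 34 mm before the middle of lid 1; it has room for closed fingertips only
- blue_mid1 (a point): point of the blue strip, 33 mm above the table, where the top centre of lid 1 lies when that lid is shut (it does not move with the lid)
- blue_mid2 (a point): point of the blue strip, 33 mm above the table, where the top centre of lid 2 lies when that lid is shut (it does not move with the lid)
- blue_mid3 (a point): point of the blue strip, 33 mm above the table, where the top centre of lid 3 lies when that lid is shut (it does not move with the lid)
- blue_mid4 (a point): point of the blue strip, 33 mm above the table, where the top centre of lid 4 lies when that lid is shut (it does not move with the lid)
- blue_mid5 (a point): point of the blue strip, 33 mm above the table, where the top centre of lid 5 lies when that lid is shut (it does not move with the lid)
- blue_end (a point): centre of the top of the landing pad with the black square, where the row of the blue strip ends; 33 mm above the table
- blue_lid1 (a joint): hinge of blue lid 1 (counted from the red dot), rad: 0 shut, grows as it opens; starts at 0.3 to 0.5. Flap 22 mm wide, 26 mm long along the row, 3 mm thick, hinged at its edge towards the red dot, rising like a ramp towards the black square: a finger from the red dot pushes it down, from the other side it catches. Stays where left (0.006 N m); shut, its top is level with the pads
- blue_lid2 (a joint): hinge of blue lid 2 (counted from the red dot), rad: 0 shut, grows as it opens; starts at 0.3 to 0.5. Flap 22 mm wide, 26 mm long along the row, 3 mm thick, hinged at its edge towards the red dot, rising like a ramp towards the black square: a finger from the red dot pushes it down, from the other side it catches. Stays where left (0.006 N m); shut, its top is level with the pads
- blue_lid3 (a joint): hinge of blue lid 3 (counted from the red dot), rad: 0 shut, grows as it opens; starts at 0.3 to 0.5. Flap 22 mm wide, 26 mm long along the row, 3 mm thick, hinged at its edge towards the red dot, rising like a ramp towards the black square: a finger from the red dot pushes it down, from the other side it catches. Stays where left (0.006 N m); shut, its top is level with the pads
- blue_lid4 (a joint): hinge of blue lid 4 (counted from the red dot), rad: 0 shut, grows as it opens; starts at 0.3 to 0.5. Flap 22 mm wide, 26 mm long along the row, 3 mm thick, hinged at its edge towards the red dot, rising like a ramp towards the black square: a finger from the red dot pushes it down, from the other side it catches. Stays where left (0.006 N m); shut, its top is level with the pads
- blue_lid5 (a joint): hinge of blue lid 5 (counted from the red dot), rad: 0 shut, grows as it opens; starts at 0.3 to 0.5. Flap 22 mm wide, 26 mm long along the row, 3 mm thick, hinged at its edge towards the red dot, rising like a ramp towards the black square: a finger from the red dot pushes it down, from the other side it catches. Stays where left (0.006 N m); shut, its top is level with the pads
- white_lid1 (a joint): hinge of white lid 1 (counted from the red dot), rad: 0 shut, grows as it opens; starts at 0.3 to 0.5. Flap 22 mm wide, 26 mm long along the row, 3 mm thick, hinged at its edge towards the red dot, rising like a ramp towards the black square: a finger from the red dot pushes it down, from the other side it catches. Stays where left (0.006 N m); shut, its top is level with the pads
- white_lid2 (a joint): hinge of white lid 2 (counted from the red dot), rad: 0 shut, grows as it opens; starts at 0.3 to 0.5. Flap 22 mm wide, 26 mm long along the row, 3 mm thick, hinged at its edge towards the red dot, rising like a ramp towards the black square: a finger from the red dot pushes it down, from the other side it catches. Stays where left (0.006 N m); shut, its top is level with the pads
- white_lid3 (a joint): hinge of white lid 3 (counted from the red dot), rad: 0 shut, grows as it opens; starts at 0.3 to 0.5. Flap 22 mm wide, 26 mm long along the row, 3 mm thick, hinged at its edge towards the red dot, rising like a ramp towards the black square: a finger from the red dot pushes it down, from the other side it catches. Stays where left (0.006 N m); shut, its top is level with the pads
- white_lid4 (a joint): hinge of white lid 4 (counted from the red dot), rad: 0 shut, grows as it opens; starts at 0.3 to 0.5. Flap 22 mm wide, 26 mm long along the row, 3 mm thick, hinged at its edge towards the red dot, rising like a ramp towards the black square: a finger from the red dot pushes it down, from the other side it catches. Stays where left (0.006 N m); shut, its top is level with the pads
- white_lid5 (a joint): hinge of white lid 5 (counted from the red dot), rad: 0 shut, grows as it opens; starts at 0.3 to 0.5. Flap 22 mm wide, 26 mm long along the row, 3 mm thick, hinged at its edge towards the red dot, rising like a ramp towards the black square: a finger from the red dot pushes it down, from the other side it catches. Stays where left (0.006 N m); shut, its top is level with the pads
- vial: small glass weighing vial, 31 mm across, 42 mm high, loose bystander; origin at its underside
- petri: covered glass petri dish, 74 mm across, 18 mm high, loose bystander; origin at its underside
- beaker: small beaker, 45 mm across, 57 mm high, loose bystander; origin at its underside
- marker: red marker pen, 120 mm long, 15 mm thick, lying, loose bystander; origin at its underside

How it is judged:
By the outcome, as a careful person would: the job done as asked, in the order asked, and still so for the second after the job is handed in, with the robot touching nothing.
It also fails if it takes over 42 s, if anything falls off the work surface, if the arm or the gripper's body presses on something with over 40 N, if the wrist force passes 120 N, or if a joint passes its speed limit or range.

## Working session

There is one attempt and no reset: what is moved stays moved. The work goes in short steps, Python scripts to look and compute and a tool call to move; the robot and the scene stay as the last step left them, time stands still between calls to the robot, and variables do not carry over. Pictures are saved under pics/ and viewed, at most 10 in all, crops included, and the job is handed in when it is done.

Besides the shell and the picture viewer there is one more tool, called by a JSON object that holds its "api" and its "payload", one argument or row to a line. play_rows: Moves the arm, as the interface text tells. Its arguments: {"type":"object","properties":{"translation":{"type":"array","items":{"type":"array","items":{"type":"number","minimum":-1,"maximum":1}}},"twist":{"type":"array","items":{"type":"array","items":{"type":"number","minimum":-1,"maximum":1}}},"gripper":{"type":"array","items":{"type":"number"}}},"required":["translation","twist","gripper"]}

```bash
mkdir -p pics; python3 - <<'E'
from bench import robot
import cv2,numpy as np
for c in("top","side"):
    im=robot.snapshot(c); cv2.imwrite(f"pics/{c}0.png",im[:,:,::-1])
    for n in ["blue","blue_start","blue_mid1","blue_mid2","blue_mid3","blue_mid4","blue_mid5","blue_end","white"]:
        print(c,n,[(np.round(d["centre"],4).tolist(),round(d["score"],2)) for d in robot.spot_point(n,c)][:2])
o=robot.get_obs();print(o)
E
```

```text
top blue [([0.5781, 0.1379, 0.0013], 0.77), ([0.5273, 0.1822, 0.0327], 0.44)]
top blue_start [([0.5129, 0.2146, 0.0332], 0.68)]
top blue_mid1 [([0.6179, 0.0949, 0.0379], 0.89), ([0.5706, 0.1242, 0.0325], 0.75)]
top blue_mid2 [([0.6179, 0.0949, 0.0379], 0.89), ([0.5706, 0.1242, 0.0325], 0.75)]
top blue_mid3 [([0.6179, 0.0949, 0.0379], 0.89), ([0.5706, 0.1242, 0.0325], 0.75)]
top blue_mid4 [([0.6179, 0.0949, 0.0379], 0.89), ([0.5706, 0.1242, 0.0325], 0.75)]
top blue_mid5 [([0.6179, 0.0949, 0.0379], 0.89), ([0.5706, 0.1242, 0.0325], 0.75)]
top blue_end [([0.6544, 0.0865, 0.0318], 0.55)]
top white [([0.5663, -0.1736, -0.0008], 0.92)]
side blue [([0.577, 0.1363, -0.0047], 0.77)]
side blue_start [([0.5194, 0.2145, 0.0341], 0.79)]
side blue_mid1 [([0.5337, 0.1791, 0.0323], 0.98), ([0.5923, 0.1064, 0.0317], 0.7)]
side blue_mid2 [([0.5337, 0.1791, 0.0323], 0.98), ([0.5923, 0.1064, 0.0317], 0.7)]
side blue_mid3 [([0.5337, 0.1791, 0.0323], 0.98), ([0.5923, 0.1064, 0.0317], 0.7)]
side blue_mid4 [([0.5337, 0.1791, 0.0323], 0.98), ([0.5923, 0.1064, 0.0317], 0.7)]
side blue_mid5 [([0.5337, 0.1791, 0.0323], 0.98), ([0.5923, 0.1064, 0.0317], 0.7)]
side blue_end [([0.6526, 0.087, 0.0323], 0.6)]
side white [([0.5625, -0.1735, 0.0004], 0.76)]
{'time': 1.0, 'joint_positions': array([ 1.04488561e+00,  8.71730318e-02,  1.37068897e+00,  2.22021534e-05,
        1.68356949e+00, -1.03106389e-01]), 'qvel': array([-0.00077259,  0.00092216,  0.00090623,  0.0006487 ,  0.00070163,
        0.00104306]), 'joint_torque': array([ 1.02680966e-03, -3.40056360e+01, -3.02605462e+01,  7.18876929e-02,
        2.38435058e-02,  4.82836811e-06]), 'tool_pos': array([0.22569141, 0.50159356, 0.22432624]), 'ee_rot': array([ 3.14143008e+00, -5.35613876e-06,  2.71879082e+00]), 'wrist_force': array([ 0.05874652, -0.82706457,  0.13419766]), 'wrist_torque': array([ 0.01790268,  0.02506927, -0.0738419 ]), 'finger_force': 0.0, 'width': 0.09383248720492673}
```

View pics/top0.png

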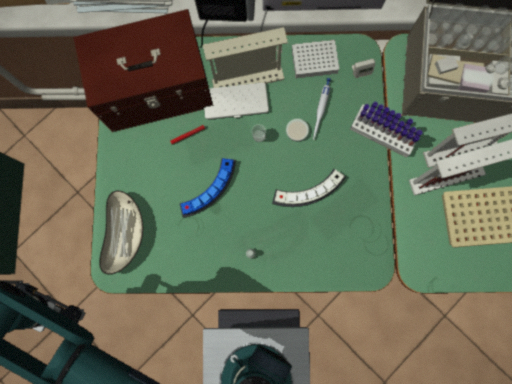

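View pics/side0.png

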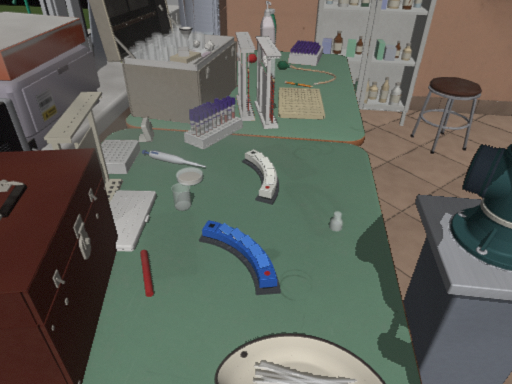

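```bash
cat > h.py <<'E'
import numpy as np,cv2
from bench import robot
def proj(c,P):
    m=robot.camera_model(c); return cv2.projectPoints(np.float64(P).reshape(-1,1,3),np.array(m["rvec"]),np.array(m["tvec"]),np.array(m["camera_matrix"]),None)[0][:,0]
def ray(c,uv,z):
    m=robot.camera_model(c);R=cv2.Rodrigues(np.array(m["rvec"]))[0];t=np.array(m["tvec"]).ravel()
    d=R.T@np.linalg.inv(m["camera_matrix"])@[uv[0],uv[1],1];o=-R.T@t
    return o+d*(z-o[2])/d[2]
E
python3 - <<'E'
from h import *
S,E=[.516,.2146,.033],[.6535,.0868,.033]
for c in("top","side"):
    im=cv2.imread(f"pics/{c}0.png"); hsv=cv2.cvtColor(im,cv2.COLOR_BGR2HSV).astype(int)
    s,e=proj(c,[S,E])
    yy,xx=np.mgrid[:384,:512]
    def cen(w,p,r):
        w=w*(np.hypot(xx-p[0],yy-p[1])<r); return np.array([(w*xx).sum(),(w*yy).sum()])/w.sum(),w.sum()
    b,g,rr=[im[:,:,i].astype(float) for i in range(3)]
    r,n=cen(np.clip(rr-b*0.6-20,0,None)*(rr>g+25),s,9)
    k,n2=cen(np.clip(70-im.max(2).astype(float),0,None),e,5 if c=="top" else 7)
    print(c,s,r,n,ray(c,r,.033),e,k,n2,ray(c,k,.033))
    x0,y0=int((s[0]+e[0])/2)-45,int((s[1]+e[1])/2)-45
    cv2.imwrite(f"pics/{c}_crop.png",cv2.resize(im[y0:y0+90,x0:x0+90],(540,540),interpolation=cv2.INTER_CUBIC)); print(x0,y0)
a,b=cv2.imread("pics/top_crop.png"),cv2.imread("pics/side_crop.png")
cv2.imwrite("pics/both.png",cv2.resize(np.hstack([a,b]),(800,400)))
E
```

```text
top [185.53253225 206.77821596] [186.38819059 206.87605963] 684.2 [0.5156619  0.21192619 0.033     ] [226.71798556 163.25903991] [226.5625     163.41964286] 112.0 [0.65298453 0.08729029 0.033     ]
161 140
side [265.46972664 274.35440133] [266.76765455 272.73755499] 1727.6 [0.51395387 0.21011701 0.033     ] [210.32166666 225.30403914] [211.37943262 225.0248227 ] 282.0 [0.65138305 0.08552096 0.033     ]
192 204
```

View pics/both.png

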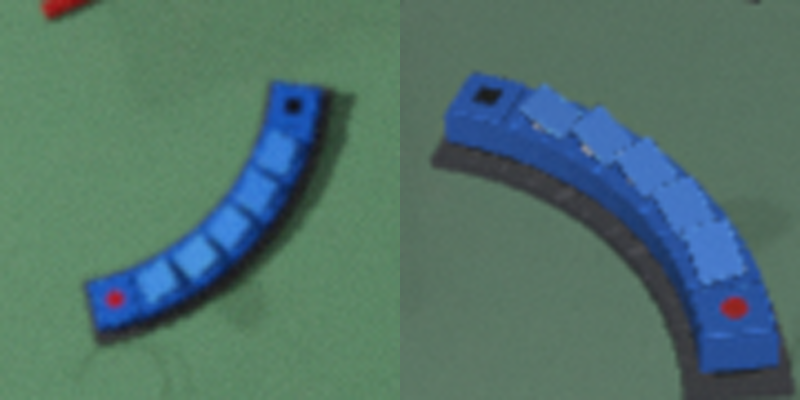

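{"api": "play_rows", "payload": {
  "translation": [
    [-0.95,-0.36,0.1],
    [-0.95,-0.36,0.1],
    [-0.95,-0.36,0.1],
    [-0.95,-0.36,0.1],
    [-0.95,-0.36,0.1],
    [-0.95,-0.36,0.1],
    [-0.95,-0.36,0.1],
    [-0.95,-0.36,0.1]
  ],
  "twist": [
    [0,0,0],
    [0,0,0],
    [0,0,0],
    [0,0,0],
    [0,0,0],
    [0,0,0],
    [0,0,0],
    [0,0,0]
  ],
  "gripper": [-1,-1,-1,-1,-1,-1,-1,-1]
}}

```text
time: 1.8
tool_pos: [0.4567, 0.2705, 0.1923]
ee_rot: [3.141, 0.0, 2.719]
wrist_force: [-0.1, 0.2, 0.2]
width: 0.0338
finger_force: 0.0
```

{"api": "play_rows", "payload": {
  "translation": [
    [0,0,0.2],
    [0,0,0.2],
    [0,0,0.2],
    [0,0,0.2],
    [0,0,0.2],
    [0,0,0.2],
    [0,0,0.2],
    [0,0,0.2]
  ],
  "twist": [
    [0,0,1],
    [0,0,1],
    [0,0,1],
    [0,0,1],
    [0,0,1],
    [0,0,1],
    [0,0,1],
    [0,0,1]
  ],
  "gripper": [-1,-1,-1,-1,-1,-1,-1,-1]
}}

```text
time: 2.6
tool_pos: [0.4557, 0.2718, 0.128]
ee_rot: [3.141, -0.0, 1.915]
wrist_force: [0.2, -0.0, 0.6]
width: 0.0005
finger_force: 0.0
```

```bash
cat > go.py <<'E'
import sys
from h import *
S=np.array([.5148,.2110]);E=np.array([.6522,.0864])
ch=E-S;yaw=np.arctan2(ch[1],ch[0])-np.pi/2
u=np.array([np.cos(yaw),np.sin(yaw)]);C=(S+E)/2-.18*np.cos(np.radians(31))*u
def goal(deg): # deg along row, -31..31
    a=yaw+np.radians(deg);return C+.18*np.array([np.cos(a),np.sin(a)]),a+np.pi/2+np.pi
if __name__=="__main__":
    o=robot.get_obs();p=o["tool_pos"];y=o["ee_rot"][2]
    g,gy=goal(float(sys.argv[1]));d=g-p[:2]
    a=p[:2]-C;ang=np.degrees((np.arctan2(a[1],a[0])-yaw+np.pi)%(2*np.pi)-np.pi)
    print("t",o["time"],"rpy",o["ee_rot"],"pos",p,"F",o["wrist_force"],"w",o["width"])
    print("row angle",ang,"radial err mm",(np.hypot(*a)-.18)*1e3)
    print("tool dx,dy units",(d@[np.cos(y),np.sin(y)])/.04,(d@[np.sin(y),-np.cos(y)])/.04,"z to .052:",(p[2]-.052)/.04,"twist z units",-((gy-y+np.pi)%(2*np.pi)-np.pi)/.1)
E
python3 go.py -31
```

```text
t 2.6 rpy [ 3.14145861e+00 -7.74163822e-05  1.91465102e+00] pos [0.4556661  0.27178422 0.12800988] F [ 0.24128415 -0.03977509  0.56847829] w 0.0005275023747855889
row angle -49.97183181103293 radial err mm 51.64667938312026
tool dx,dy units -1.929792951438105 0.8799285309540594 z to .052: 1.9002469668156086 twist z units 0.5069244700137476
```

{"api": "play_rows", "payload": {
  "translation": [
    [-0.65,0.3,0],
    [-0.64,0.29,0],
    [-0.64,0.29,0],
    [0,0,0.5],
    [0,0,0.5],
    [0,0,0.2],
    [0,0,0]
  ],
  "twist": [
    [0,0,0],
    [0,0,0],
    [0,0,0],
    [0,0,0.5],
    [0,0,0],
    [0,0,0],
    [0,0,0]
  ],
  "gripper": [-1,-1,-1,-1,-1,-1,-1]
}}

```text
time: 3.3
tool_pos: [0.514, 0.2109, 0.0787]
ee_rot: [-3.138, -0.0, 1.869]
wrist_force: [0.2, -0.1, -0.1]
width: 0.0006
finger_force: 0.0
```

```bash
python3 go.py -31; python3 - <<'E'
from h import *
from go import *
o=robot.get_obs();p=o["tool_pos"];tip=p-[0,0,.019]
out=[]
for c in("top","side"):
    im=robot.snapshot(c)[:,:,::-1].copy();q=proj(c,[tip])[0];s=proj(c,[[*S,.033]])[0]
    x0,y0=(np.array(s)-40).astype(int)
    cr=cv2.resize(im[y0:y0+80,x0:x0+80],(400,400),interpolation=cv2.INTER_CUBIC)
    for v,col in((q,(0,255,255)),(s,(255,255,255))): cv2.drawMarker(cr,tuple(int(k) for k in (v-[x0,y0]+.5)*5),col,0,14,1)
    out.append(cr)
cv2.imwrite("pics/near.png",np.hstack(out))
E
```

```text
t 3.3 rpy [-3.13821015e+00 -1.18277424e-04  1.86890244e+00] pos [0.51397837 0.21093199 0.07870928] F [ 0.21531272 -0.05168907 -0.13742141] w 0.0005951497072531
row angle -31.064005471234275 radial err mm 0.824171436994453
tool dx,dy units -0.005151782934894919 0.020576247049094755 z to .052: 0.6677320414295381 twist z units 0.049438708940443554
```

View pics/near.png

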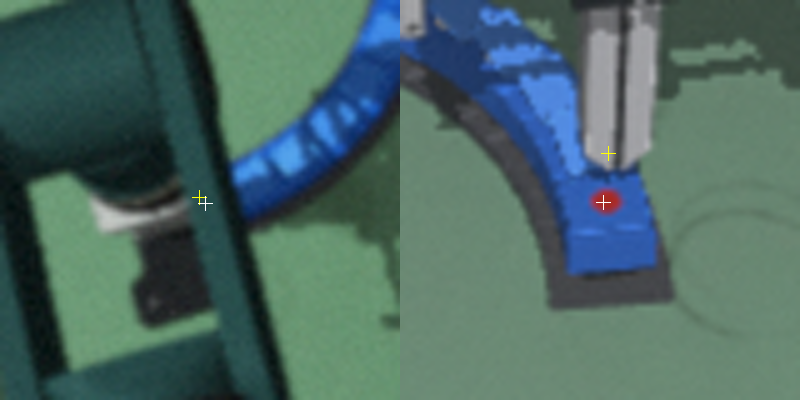

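```bash
python3 - <<'E'
from h import *
from go import *
o=robot.get_obs();p=o["tool_pos"];tip=p-[0,0,.019];y=o["ee_rot"][2]
X=np.array([np.cos(y),np.sin(y),0]);Y=np.array([np.sin(y),-np.cos(y),0])
s=proj("side",[[*S,.033]])[0];x0=(s-40).astype(int)
P=[tip+.008*X+k*Y for k in(-.0125,0,.0125)]+[tip+.008*X+[0,0,.02]]
print((proj("side",P)-x0+.5)*5+[400,0])
im=robot.snapshot("side")[:,:,::-1]
cr=cv2.resize(im[x0[1]+10:x0[1]+50,x0[0]+25:x0[0]+65],(600,600),interpolation=cv2.INTER_CUBIC)
for v in (proj("side",P)-x0-[25,10]+.5)*15: cv2.drawMarker(cr,tuple(int(k) for k in v),(0,255,255),0,14,1)
cv2.imwrite("pics/near2.png",cr)
E
```

```text
[[641.32912413 161.60445246]
 [608.65776651 165.47989039]
 [575.81152029 169.3760734 ]
 [610.32630839 127.0635192 ]]
```

View pics/near2.png

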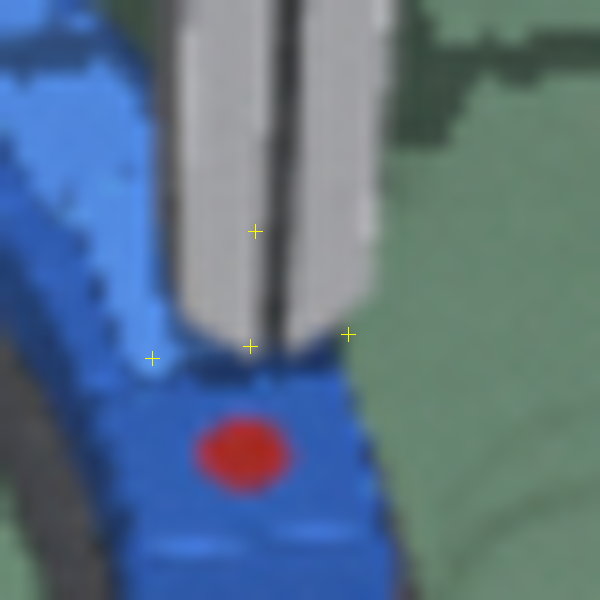

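```bash
sed -i 's/S=np.*/S=np.array([.5164,.2108]);E=np.array([.6537,.0862])/' go.py; python3 go.py -31
```

```text
t 3.45 rpy [ 3.13958745e+00 -3.52384186e-05  1.86926354e+00] pos [0.51565179 0.21165852 0.08146247] F [-0.4857463   0.12670479  0.49703587] w 0.000988902804862658
row angle -31.328868301408992 radial err mm 0.4702989080397346
tool dx,dy units -0.025962395228845657 0.011536201231868761 z to .052: 0.7365617122427002 twist z units 0.056672818815419745
```

{"api": "play_rows", "payload": {
  "translation": [
    [-0.03,0.01,0.15],
    [0,0,0.2],
    [0,0,0.1],
    [0,0,0.05],
    [0,0,0.05],
    [0,0,0],
    [0,0,0]
  ],
  "twist": [
    [0,0,0.05],
    [0,0,0],
    [0,0,0],
    [0,0,0],
    [0,0,0],
    [0,0,0],
    [0,0,0]
  ],
  "gripper": [-1,-1,-1,-1,-1,-1,-1]
}}

```text
time: 4.15
tool_pos: [0.5159, 0.2102, 0.0584]
ee_rot: [3.141, -0.0, 1.864]
wrist_force: [-0.0, 0.6, 0.6]
width: 0.0002
finger_force: 0.0
```

```bash
python3 go.py -31
```

```text
t 4.15 rpy [ 3.14131341e+00 -7.89304129e-05  1.86382071e+00] pos [0.5158983  0.2102485  0.05840497] F [-0.01552063  0.64353025  0.59730163] w 0.00024383593433104488
row angle -30.877791372019054 radial err mm 0.6386949595379166
tool dx,dy units 0.00962871159917754 0.01595926297119367 z to .052: 0.16012419116653767 twist z units 0.0022444858811887514
```

Good. Descend in 1 mm steps until contact.

{"api": "play_rows", "payload": {
  "translation": [
    [0,0.01,0.04],
    [0,0,0.04],
    [0,0,0.03],
    [0,0,0.03],
    [0,0,0],
    [0,0,0]
  ],
  "twist": [
    [0,0,0],
    [0,0,0],
    [0,0,0],
    [0,0,0],
    [0,0,0],
    [0,0,0]
  ],
  "gripper": [-1,-1,-1,-1,-1,-1]
}}

```text
time: 4.75
tool_pos: [0.5162, 0.2103, 0.0526]
ee_rot: [-3.142, -0.0, 1.864]
wrist_force: [0.0, 0.5, 0.4]
width: 0.0001
finger_force: 0.0
```

{"api": "play_rows", "payload": {
  "translation": [
    [0,0,0.02],
    [0,0,0],
    [0,0,0]
  ],
  "twist": [
    [0,0,0],
    [0,0,0],
    [0,0,0]
  ],
  "gripper": [-1,-1,-1]
}}

```text
time: 5.05
tool_pos: [0.5163, 0.2104, 0.0521]
ee_rot: [3.141, -0.0, 1.864]
wrist_force: [-0.1, -0.1, 0.3]
width: 0.0003
finger_force: 0.5
```

{"api": "play_rows", "payload": {
  "translation": [
    [0,0,0.02],
    [0,0,0],
    [0,0,0]
  ],
  "twist": [
    [0,0,0],
    [0,0,0],
    [0,0,0]
  ],
  "gripper": [-1,-1,-1]
}}

```text
time: 5.35
tool_pos: [0.5164, 0.2104, 0.0515]
ee_rot: [3.141, -0.0, 1.864]
wrist_force: [-0.4, -0.4, 3.0]
width: 0.0005
finger_force: 1.5
```

{"api": "play_rows", "payload": {
  "translation": [
    [0,0,0.02],
    [0,0,0],
    [0,0,0]
  ],
  "twist": [
    [0,0,0],
    [0,0,0],
    [0,0,0]
  ],
  "gripper": [-1,-1,-1]
}}

```text
time: 5.65
tool_pos: [0.5163, 0.2104, 0.0509]
ee_rot: [3.141, -0.0, 1.864]
wrist_force: [-1.2, 0.0, 4.4]
width: 0.0006
finger_force: 2.5
```

```bash
python3 go.py -31
```

```text
t 5.65 rpy [ 3.14098052e+00 -5.52505523e-05  1.86382327e+00] pos [0.51634642 0.21039452 0.05085782] F [-1.1758206   0.01652983  4.39990607] w 0.0005611776911768629
row angle -30.88079943526549 radial err mm 0.16747599151217818
tool dx,dy units 0.009369745814840515 0.004179279309965084 z to .052: -0.028554499702024456 twist z units 0.002270085629731966
```

{"api": "play_rows", "payload": {
  "translation": [
    [-0.06,0.003,0],
    [-0.12,0.003,0],
    [-0.12,0.002,0],
    [-0.12,0.002,0],
    [-0.12,0.002,0],
    [-0.12,0.002,0]
  ],
  "twist": [
    [0,0,-0.13],
    [0,0,-0.26],
    [0,0,-0.26],
    [0,0,-0.26],
    [0,0,-0.26],
    [0,0,-0.26]
  ],
  "gripper": [-1,-1,-1,-1,-1,-1]
}}

```text
time: 6.25
tool_pos: [0.526, 0.187, 0.0509]
ee_rot: [3.14, -0.002, 2.008]
wrist_force: [-2.0, 2.9, 6.0]
width: 0.0002
finger_force: 2.4
```

```bash
python3 go.py -22.5
```

```text
t 6.25 rpy [ 3.13973586e+00 -2.40257568e-03  2.00829252e+00] pos [0.52597303 0.18699418 0.05086269] F [-2.03360714  2.9355848   6.04683958] w 0.00017904526975265431
row angle -22.815724880147993 radial err mm -0.4671855782912293
tool dx,dy units -0.02477528190595163 -0.011657264915289607 z to .052: -0.02843264717599398 twist z units -0.03656720713884898
```

{"api": "play_rows", "payload": {
  "translation": [
    [-0.12,-0.005,0],
    [-0.12,0,0],
    [-0.12,0.002,0],
    [-0.12,0.002,0],
    [-0.12,0.002,0],
    [-0.12,0.002,0]
  ],
  "twist": [
    [0,0,-0.26],
    [0,0,-0.26],
    [0,0,-0.26],
    [0,0,-0.26],
    [0,0,-0.26],
    [0,0,-0.26]
  ],
  "gripper": [-1,-1,-1,-1,-1,-1]
}}

```text
time: 6.85
tool_pos: [0.5396, 0.1618, 0.0508]
ee_rot: [3.14, -0.002, 2.164]
wrist_force: [-2.3, 3.1, 4.8]
width: 0.0004
finger_force: 2.6
```

```bash
python3 go.py -13.5
```

```text
t 6.85 rpy [ 3.14002841e+00 -2.32632400e-03  2.16425186e+00] pos [0.53964722 0.16179266 0.05080869] F [-2.31836027  3.14842401  4.8239621 ] w 0.000407679179456325
row angle -13.670530095304123 radial err mm 0.05944530348975241
tool dx,dy units -0.013390648897952813 0.001530179150743881 z to .052: -0.02978265582778434 twist z units -0.047770190506497556
```

{"api": "play_rows", "payload": {
  "translation": [
    [-0.12,0.002,0],
    [-0.12,0.002,0],
    [-0.12,0.002,0],
    [-0.12,0.002,0],
    [-0.12,0.002,0],
    [-0.12,0.002,0],
    [-0.12,0.002,0],
    [-0.12,0.002,0]
  ],
  "twist": [
    [0,0,-0.27],
    [0,0,-0.27],
    [0,0,-0.26],
    [0,0,-0.26],
    [0,0,-0.26],
    [0,0,-0.26],
    [0,0,-0.26],
    [0,0,-0.26]
  ],
  "gripper": [-1,-1,-1,-1,-1,-1,-1,-1]
}}

```text
time: 7.65
tool_pos: [0.564, 0.1324, 0.0507]
ee_rot: [3.141, -0.002, 2.374]
wrist_force: [-3.7, 3.5, 5.0]
width: 0.0005
finger_force: 2.8
```

```bash
python3 go.py -1.5
```

```text
t 7.65 rpy [ 3.14065303e+00 -2.43240135e-03  2.37435532e+00] pos [0.56399103 0.13239867 0.05067533] F [-3.66386342  3.49972777  4.95619106] w 0.0004556826610772513
row angle -1.5162252534594116 radial err mm 0.42895199855585986
tool dx,dy units -0.001233247543407208 0.010728782269367349 z to .052: -0.03311685651378061 twist z units -0.04113069946689585
```

{"api": "play_rows", "payload": {
  "translation": [
    [-0.12,0.006,0],
    [-0.12,0.005,0],
    [-0.12,0.003,0],
    [-0.12,0.003,0],
    [-0.12,0.002,0],
    [-0.12,0.002,0],
    [-0.12,0.002,0],
    [-0.12,0.002,0]
  ],
  "twist": [
    [0,0,-0.27],
    [0,0,-0.27],
    [0,0,-0.26],
    [0,0,-0.26],
    [0,0,-0.26],
    [0,0,-0.26],
    [0,0,-0.26],
    [0,0,-0.26]
  ],
  "gripper": [-1,-1,-1,-1,-1,-1,-1,-1]
}}

```text
time: 8.45
tool_pos: [0.5942, 0.1089, 0.0506]
ee_rot: [3.141, -0.003, 2.584]
wrist_force: [-3.1, 1.4, 5.5]
width: 0.0006
finger_force: 2.9
```

```bash
python3 go.py 10.5
```

```text
t 8.45 rpy [ 3.14107780e+00 -2.62127066e-03  2.58432626e+00] pos [0.5942358  0.10893679 0.0505812 ] F [-3.12712982  1.39892507  5.48676018] w 0.0005740247461731587
row angle 10.658550921332765 radial err mm 0.5292596392497129
tool dx,dy units 0.012536407316615148 0.013169394393330678 z to .052: -0.03546995892941499 twist z units -0.03581641733237273
```

{"api": "play_rows", "payload": {
  "translation": [
    [-0.12,0.006,0],
    [-0.12,0.006,0],
    [-0.12,0.004,0],
    [-0.12,0.003,0],
    [-0.12,0.003,0],
    [-0.12,0.002,0],
    [-0.12,0.002,0],
    [-0.12,0.002,0]
  ],
  "twist": [
    [0,0,-0.27],
    [0,0,-0.27],
    [0,0,-0.26],
    [0,0,-0.26],
    [0,0,-0.26],
    [0,0,-0.26],
    [0,0,-0.26],
    [0,0,-0.26]
  ],
  "gripper": [-1,-1,-1,-1,-1,-1,-1,-1]
}}

```text
time: 9.25
tool_pos: [0.6288, 0.0924, 0.0505]
ee_rot: [3.141, -0.003, 2.794]
wrist_force: [-3.6, 1.3, 5.6]
width: 0.0004
finger_force: 2.9
```

```bash
python3 go.py 31
```

```text
t 9.25 rpy [ 3.14133360e+00 -2.84950715e-03  2.79428228e+00] pos [0.62880629 0.09244712 0.05049913] F [-3.60107656  1.34331445  5.59435247] w 0.00038836114022663585
row angle 22.83700420929517 radial err mm 0.5457365534156378
tool dx,dy units -0.6383979224835834 0.06495102218287453 z to .052: -0.03752170811159045 twist z units -1.514181093671425
```

{"api": "play_rows", "payload": {
  "translation": [
    [-0.11,0.006,0],
    [-0.11,0.005,0],
    [-0.11,0.004,0],
    [-0.11,0.003,0],
    [-0.11,0.003,0],
    [-0.06,0.002,0],
    [0,0,0]
  ],
  "twist": [
    [0,0,-0.27],
    [0,0,-0.27],
    [0,0,-0.26],
    [0,0,-0.26],
    [0,0,-0.25],
    [0,0,-0.14],
    [0,0,0]
  ],
  "gripper": [-1,-1,-1,-1,-1,-1,-1]
}}

```text
time: 9.95
tool_pos: [0.6528, 0.086, 0.0506]
ee_rot: [3.142, -0.002, 2.938]
wrist_force: [-3.1, 0.7, 5.8]
width: 0.0005
finger_force: 2.9
```

```bash
python3 go.py 31; python3 - <<'E'
from h import *
from go import *
im=robot.snapshot("side")[:,:,::-1].copy()
cv2.imwrite("pics/end.png",cv2.resize(im[190:300,180:300],(720,600)[:2],interpolation=cv2.INTER_CUBIC))
E
```

```text
t 9.95 rpy [ 3.14155269e+00 -2.01880736e-03  2.93819097e+00] pos [0.65275445 0.08599873 0.0505547 ] F [-3.09134872  0.65749537  5.75035855] w 0.0005389192001413177
row angle 30.717188375971027 radial err mm 0.3824216166531669
tool dx,dy units -0.022187064818296506 0.009672488256496274 z to .052: -0.03613255354295592 twist z units -0.07509426040979594
```

View pics/end.png

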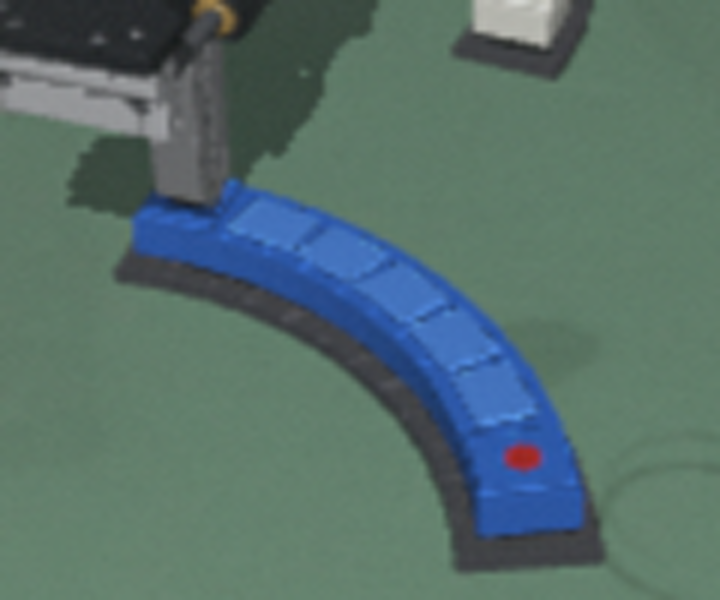

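{"api": "play_rows", "payload": {
  "translation": [
    [-0.03,0.008,0],
    [0,0,0],
    [0,0,-0.1],
    [0,0,-0.3],
    [0,0,-0.8],
    [0,0,-0.8],
    [0,0,-0.6],
    [0,0,0]
  ],
  "twist": [
    [0,0,0],
    [0,0,0],
    [0,0,0],
    [0,0,0],
    [0,0,0],
    [0,0,0],
    [0,0,0],
    [0,0,0]
  ],
  "gripper": [-1,-1,-1,-1,-1,-1,-1,-1]
}}

```text
time: 10.8
tool_pos: [0.6574, 0.0858, 0.16]
ee_rot: [3.139, 0.01, 2.938]
wrist_force: [0.2, 0.1, -0.3]
width: 0.0001
finger_force: 0.0
```

```bash
python3 - <<'E'
from h import *
im=robot.snapshot("side")[:,:,::-1].copy()
cv2.imwrite("pics/end2.png",cv2.resize(im[130:310,100:340],(800,600),interpolation=cv2.INTER_CUBIC))
E
```

```text
(no output)
```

View pics/end2.png

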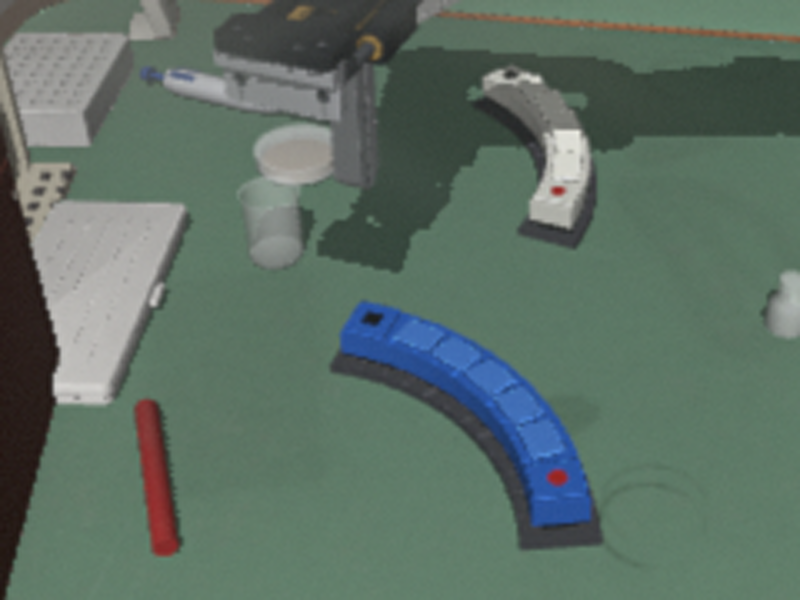

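The picture shows all five blue lids lying flat between the red dot (558,477) and the black square (372,318). The beaker, petri dish, marker, vial and white strip are where they were, and the gripper is clear.

```bash
python3 -c "
from bench import robot
print(robot.close_job())"
```

```text
the job is handed in; nothing more can be done
None
```

All five lids of the blue strip are shut, closed in one light stroke (about 4–6 N) from the red dot to the black square; nothing else was touched, and the job is handed in.

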